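Swap four misplaced components back into their own trays

TASK

Each of the four electronic components stands in another one's tray. Put every component, standing upright in the middle, into the tray whose tab shows its outline (disc: can capacitor, square: relay, bar: heat sink, ring: coil). Use the empty tray with the bare tab as the halfway spot, never put a component down on the bench itself, and leave the bare-tab tray empty at the end.

Things in the scene. Friction and masses are not known exactly. Their poses are not given: they have to be found in the camera images.
- capacitor_mid (a point): Can capacitor: upright round cylinder, 35 mm in diameter, 48 mm tall, bare aluminium rim and top with a cross mark and a grey sleeve, about 70 g. Belongs in the disc tray. Origin of this point: on its axis, half-way up; z up along its height.
- relay_mid (a point): Relay: white plastic block, 38 x 38 mm square and 40 mm tall, grey foot and a small grey square on top, about 80 g. Belongs in the square tray. Origin of this point: on its axis, half-way up; z up along its height, x and y square to its faces.
- heat_sink_mid (a point): Heat sink: aluminium block with upright lengthwise fins, 60 mm long (its x), 26 mm wide (its y), 36 mm tall, about 90 g. Its outer fins are solid to grip across the 26 mm width. Belongs in the bar tray. Origin of this point: on its axis, half-way up; z up along its height.
- coil_mid (a point): Ring coil: thick copper-coloured wound ring lying flat, 50 mm outer diameter (winding ridges included to within 1 mm), 24 mm hole, 34 mm tall, about 100 g. Belongs in the ring tray. Origin of this point: on its axis, half-way up; z up along its height.
- disc_tray: Shallow black tray, fixed; square nest 90 x 90 mm, floor 6 mm above the bench, rim 3 mm thick with its top 10 mm above the bench. A tab 50 mm wide sticks out to 88 mm from the nest's centre, and bears a flat white disc (30 mm across) with its centre 69 mm from the nest's centre. Origin: at bench height under the nest's centre; x points to the tab, z up.
- square_tray: Shallow black tray, fixed; square nest 90 x 90 mm, floor 6 mm above the bench, rim 3 mm thick with its top 10 mm above the bench. A tab 50 mm wide sticks out to 88 mm from the nest's centre, and bears a flat white square (28 x 28 mm) with its centre 69 mm from the nest's centre. Origin: at bench height under the nest's centre; x points to the tab, z up.
- bar_tray: Shallow black tray, fixed; square nest 90 x 90 mm, floor 6 mm above the bench, rim 3 mm thick with its top 10 mm above the bench. A tab 50 mm wide sticks out to 88 mm from the nest's centre, and bears a flat white bar (14 x 40 mm) with its centre 69 mm from the nest's centre. Origin: at bench height under the nest's centre; x points to the tab, z up.
- ring_tray: Shallow black tray, fixed; square nest 90 x 90 mm, floor 6 mm above the bench, rim 3 mm thick with its top 10 mm above the bench. A tab 50 mm wide sticks out to 88 mm from the nest's centre, and bears a flat white ring (33 mm across with a 17 mm black middle) with its centre 69 mm from the nest's centre. Origin: at bench height under the nest's centre; x points to the tab, z up.
- spare_tray: Shallow black tray, fixed; square nest 90 x 90 mm, floor 6 mm above the bench, rim 3 mm thick with its top 10 mm above the bench. A tab 50 mm wide sticks out to 88 mm from the nest's centre, and is bare: this tray starts empty and is the halfway spot. Origin: at bench height under the nest's centre; x points to the tab, z up. The five trays stand in any order.
There are look-alikes about, which are no part of the job. Leave any blue or purple look-alike of the part that bears relay_mid alone.

How it is judged:
By the outcome, as a careful person would: the job done as asked, in the order asked, and still so for the second after the job is handed in, with the robot touching nothing.
It also fails if it takes over 128 s, if anything falls off the work surface, if the arm or the gripper's body presses on something with over 40 N, if the wrist force passes 120 N, or if a joint passes its speed limit or range.

ROBOT

A 7-joint arm with a two-finger parallel gripper is mounted at the origin on the work surface. World frame = base frame: x ahead of the robot, y to its left, z up, the work surface at z = 0. Lengths are in m, angles in rad, forces in N, time in s.
With the tool pointing down it reaches from about 0.4 to 0.85 m from the base axis. Payload 4.4 kg.
Tool frame: the origin (TCP) lies between the finger pads; the fingertips stand robot.nose_length ahead of it and the grasp point (between the pads) lies 8 mm behind it (robot.nose_length is the distance from the TCP to the fingertips, in m); y points along the fingers, z is the direction in which the jaws open and shut, and the axes are right-handed (so a half turn about y gives the same grasp; the last joint's range is limited). The gripper opens to 94 mm and grips with 3 to 60 N. Pads are 16 mm wide; open, the fingers measure 119 mm over their backs; the gripper's body (75 mm by 177 mm) begins 78 mm behind the grasp point.
Start: joints at [-1.204, 0.628, 0.038, 1.517, -0.027, 0.996, -0.02], TCP at [0.273, 0.59, 0.216] pointing down, gripper open.
Joint ranges: [-3.06, 3.06], [-0.37, 2.12], [-1.25, 1.32], [0.18, 2.47], [-1.1, 4.24], [0.23, 1.98], [-2.94, 2.94]. Speed limits (rad/s): [2.57, 2.57, 3.14, 3.14, 3.14, 3.14, 3.14].

INTERFACE

Orientations are given as a unit quaternion [w, x, y, z].
In Python, from station import telemetry, read_camera, finish_job, robot gives the robot as it stands.
- The arm moves only by the tool play_rows, never from a script. Its argument "moves" is text: rows parted by semicolons, each of 7 numbers parted by spaces: the opening, from 0 (shut) to 1 (fully open), then the shift along the tool's x, y, z in cm, then the turn, a rotation vector about the tool's x, y, z in rad. A call has 1 to 20 rows; each row is the pose to reach, as a shift and turn from the pose commanded when the call began, along the tool's axes at that moment; what a row does not reach only later rows make up. A row lasts 1/8 s, in which the tool goes at most 62.5 mm and 10.7 degrees, less where a joint would pass 70% of its speed; a pose out of reach is approached as far as the arm can. A call with a gripper value outside its range is refused whole. The fingers move at their own pace and stop on an object; the grip force is fixed at half the most. Time passes only in rows, so rows that repeat a pose let the fingers close. It gives the time, the measured TCP pose, the force and the opening at its end, in the units of the state.
- telemetry.get_obs(): the state, without advancing time (a new reading comes with each control period).
- read_camera(name): name is "side" or "top" or "wrist"; returns a dict with "pixels" (400x640x3 uint8, blue, green, red), "vfov" (degrees; the focal length in pixels is half the picture's height over the tangent of half this angle, whatever the lens; pixels are square), "cx", "cy" (the principal point, pixels), "R" (3x3) and "t" (3): a world point X has camera coordinates R X + t. Camera axes: x right, y down, z forward; pixel columns grow to the right and rows downward; lengths in m; the calibration is good to about 2 mm. A picture is of the moment at which its call begins. There is no depth.
- finish_job(): hands the job in, once; it reports no verdict.
The state is a dict: "time_s": time; "joint_pos": joint angles; "joint_vel": joint speeds; "tau": joint torques, N m; "tool_pos": TCP position; "tool_rot": TCP orientation; "ft_force": force on the tool from outside, world axes, zero at the start; "ft_torque": the same for the moment, N m; "width": finger opening in m.
Only numpy, scipy, OpenCV 4.12 (cv2) and the standard library are available. Lean on these libraries where they do the work, as an engineer would, in place of code of your own. Each camera call takes 0.05 s, during which the arm holds its last target. There are 200 camera calls.

## Working session

There is one attempt and no reset: what is moved stays moved. The work goes in short steps, Python scripts to look and compute and a tool call to move; the robot and the scene stay as the last step left them, time stands still between calls to the robot, and variables do not carry over. Pictures are saved under pics/ and viewed, about 12 in all and at most 16, crops included, and the job is handed in when it is done.

Besides the shell and the picture viewer there is one more tool, called after "Request:" by a JSON object that holds its "fn" and its "kwargs". play_rows: Moves the arm, as the interface text tells. Its arguments: {"type":"object","properties":{"moves":{"type":"string"}},"required":["moves"]}

```bash
mkdir -p pics; ls
python3 - <<'E'
from station import telemetry, read_camera, robot
import cv2,numpy as np
print(telemetry.get_obs()); print(robot, getattr(robot,'nose_length',None))
for n in ("top","side","wrist"):
    c=read_camera(n); cv2.imwrite(f"pics/{n}0.png",c["pixels"]); print(n,c["vfov"],c["cx"],c["cy"],c["R"],c["t"])
a=[cv2.imread(f"pics/{n}0.png") for n in ("top","side")]
E
```

```text
pics
{'time_s': 0.0, 'joint_pos': array([-1.20376123,  0.62930322,  0.03845618,  1.51836626, -0.02695824,
        0.99630391, -0.01997802]), 'joint_vel': array([-0.00026043, -0.00252491,  0.00094511,  0.0001021 ,  0.00030909,
        0.00026952, -0.00098603]), 'tau': array([ 9.28571080e-05, -5.49726927e+01,  1.14296962e+00, -1.86632806e+01,
       -5.23697399e-02,  2.32355139e-02,  1.57325512e-04]), 'tool_pos': array([0.27236083, 0.5894712 , 0.21558275]), 'tool_rot': array([-0.68996657,  0.69126206, -0.15194562,  0.15170838]), 'ft_force': array([ 0.29034825,  0.43384457, -0.08419383]), 'ft_torque': array([0.00816708, 0.03258134, 0.01177419]), 'width': 0.09400758377762035}
<Robot object at 0x7fc2e7e03a10> 0.011
top 56.197057988648865 313.97749489538455 195.65451690930396 [[-0.01407222 -0.99984574 -0.01051043]
 [-0.98179074  0.01580811 -0.18930673]
 [ 0.18944368  0.00765507 -0.98186175]] [0.05871018 0.44640248 0.79011785]
side 50.28573641086738 322.89400580985887 202.93233177343996 [[ 0.89653758 -0.44290023 -0.00772987]
 [-0.25246776 -0.49656191 -0.83047354]
 [ 0.36397856  0.74650228 -0.55700444]] [-0.37631356  0.18013656  0.80598975]
wrist 67.93460917022287 320.43865586774876 203.23402775695803 [[ 4.18745657e-01  9.08103355e-01 -6.09173063e-04]
 [ 8.73926424e-01 -4.02803467e-01  2.72033034e-01]
 [ 2.46788734e-01 -1.14445024e-01 -9.62287721e-01]] [-0.64890531 -0.02784857  0.39140554]
```

View pics/top0.png

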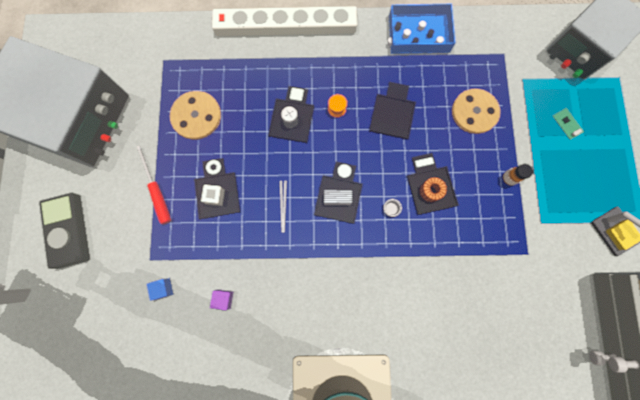

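View pics/side0.png

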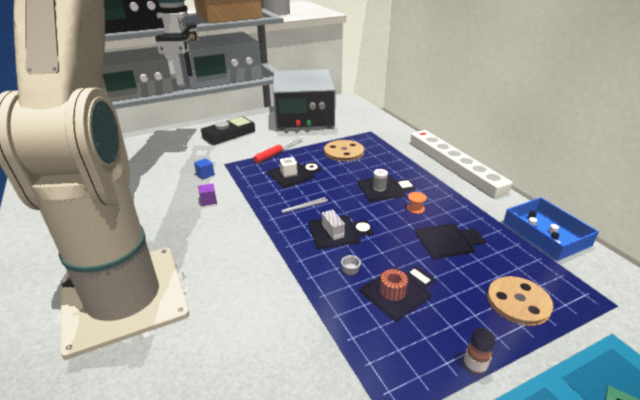

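The capacitor (289,116) is in the square tray, the relay (212,195) in the ring tray, the heat sink (338,198) in the disc tray and the coil (433,188) in the bar tray. The spare tray is at (392,116). First I'll take rough positions from the top and side views.

```bash
cat > h.py <<'E'
import cv2,numpy as np
from station import telemetry, read_camera
from scipy.spatial.transform import Rotation as Ro
def K(c):
    f=200/np.tan(np.radians(c["vfov"])/2); return np.array([[f,0,c["cx"]],[0,f,c["cy"]],[0,0,1]])
def ray(c,uv):
    R=np.array(c["R"]); d=R.T@np.linalg.inv(K(c))@np.r_[uv,1]; return -R.T@np.array(c["t"]), d/np.linalg.norm(d)
def onz(c,uv,z):
    o,d=ray(c,uv); return o+d*(z-o[2])/d[2]
def proj(c,X):
    p=K(c)@(np.array(c["R"])@np.array(X)+np.array(c["t"])); return p[:2]/p[2]
def tri(obs):  # [(cam,uv)...]
    A=np.zeros((3,3));b=np.zeros(3);L=[ray(c,uv) for c,uv in obs]
    for o,d in L: P=np.eye(3)-np.outer(d,d);A+=P;b+=P@o
    X=np.linalg.solve(A,b); return X,max(np.linalg.norm(np.cross(X-o,d)) for o,d in L)
def rot(o=None):
    q=(o or telemetry.get_obs())["tool_rot"]; return Ro.from_quat([q[1],q[2],q[3],q[0]])
def blobs(m,lo=30,hi=1e9):
    n,l,s,c=cv2.connectedComponentsWithStats(m.astype(np.uint8)); return [(s[i,4],c[i],l==i,s[i]) for i in range(1,n) if lo<=s[i,4]<=hi]
E
python3 - <<'E'
from h import *
T=read_camera("top");S=read_camera("side")
im=T["pixels"]; hsv=cv2.cvtColor(im,cv2.COLOR_BGR2HSV)
m=(im.max(2)<60)
for a,c,l,s in blobs(m,400,4000):
    print("dark",a,c.round(1),s[:4],onz(T,c,.01).round(3))
w=(hsv[...,1]<40)&(hsv[...,2]>170)
for a,c,l,s in blobs(w[:,150:520],20,800):
    c=c+[150,0]; print("white T",a,c.round(1),onz(T,c,.01).round(3), proj(S,onz(T,c,.01)).round(0))
i2=S["pixels"];h2=cv2.cvtColor(i2,cv2.COLOR_BGR2HSV);w=(h2[...,1]<40)&(h2[...,2]>170)
for a,c,l,s in blobs(w,20,800):
    if 230<c[0]<600 and c[1]>130: print("white S",a,c.round(1))
o=telemetry.get_obs();print(rot(o).as_matrix().round(3))
W=read_camera("wrist");R=rot(o).as_matrix();C=-np.array(W["R"]).T@W["t"]
print("cam in tool",R.T@(C-o["tool_pos"]),(R.T@np.array(W["R"]).T).round(3))
E
```

```text
dark 556 [589.2  60.1] [562  38  48  40] [ 0.783 -0.631  0.01 ]
white T 35 [422.2  23.5] [ 0.893 -0.228  0.01 ] [557. 230.]
white T 36 [406.9  31.8] [ 0.87  -0.188  0.01 ] [535. 223.]
white T 34 [439.7  39.4] [ 0.847 -0.268  0.01 ] [558. 246.]
white T 143 [296.2  93.7] [0.708 0.092 0.01 ] [405. 183.]
white T 185 [288.8 113.5] [0.657 0.11  0.01 ] [385. 184.]
white T 123 [424.1 161.7] [ 0.53  -0.207  0.01 ] [420. 275.]
white T 144 [213.  166.6] [0.527 0.289 0.01 ] [312. 166.]
white T 146 [344.  170.4] [ 0.513 -0.019  0.01 ] [363. 226.]
white T 245 [282.7 205.1] [0.433 0.125 0.01 ] [305. 203.]
white T 310 [210.6 193.7] [0.462 0.292 0.01 ] [290. 171.]
white T 335 [337.6 196.3] [ 0.451 -0.002  0.01 ] [336. 229.]
white T 95 [150.6 218.5] [0.406 0.428 0.01 ] [255. 155.]
white T 205 [391.7 207.6] [ 0.423 -0.126  0.01 ] [352. 266.]
white S 230 [288.7 165.4]
white S 56 [311.1 166.4]
white S 94 [380.5 172.5]
white S 73 [404.9 183.7]
white S 135 [305.9 203.8]
white S 204 [332.7 218. ]
white S 34 [532.6 219.3]
white S 95 [362.6 226.4]
white S 35 [554.6 226.4]
white S 22 [338.5 234.6]
white S 109 [350.3 262.5]
white S 123 [419.6 275.7]
white S 55 [483.3 366.4]
[[ 0.908 -0.     0.419]
 [-0.419 -0.001  0.908]
 [-0.    -1.    -0.001]]
cam in tool [-0.08009818 -0.16814028 -0.0006362 ] [[-0.001  0.962  0.272]
 [-0.001 -0.272  0.962]
 [ 1.     0.     0.001]]
```

```bash
python3 -c "
import cv2
a=cv2.imread('pics/top0.png')[70:240,170:510]; cv2.imwrite('pics/c1.png',cv2.resize(a,None,fx=2.3,fy=2.3,interpolation=2))"
```

```text
(no output)
```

View pics/c1.png

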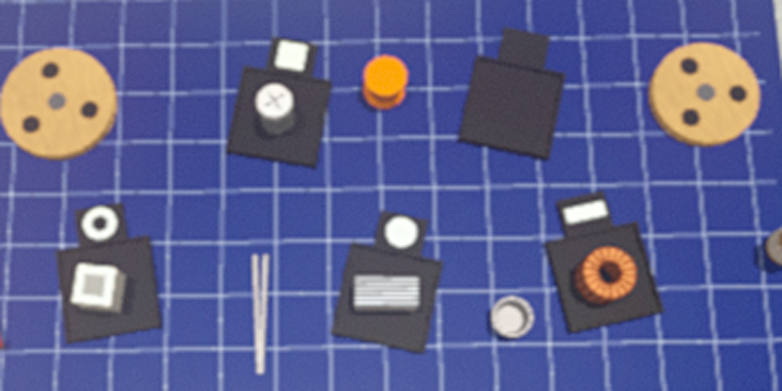

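The tabs read, left to right: ring (relay inside), square (capacitor), disc (heat sink), bar (coil) and bare (empty). I'll move the wrist camera over the middle for finer measurement.

Request:
{"fn": "play_rows", "kwargs": {"moves": "1 43.1 0 -31.8 0 -0.431 0;1 43.1 0 -31.8 0 -0.431 0;1 43.1 0 -31.8 0 -0.431 0;1 43.1 0 -31.8 0 -0.431 0;1 43.1 0 -31.8 0 -0.431 0;1 43.1 0 -31.8 0 -0.431 0;1 43.1 0 -31.8 0 -0.431 0;1 43.1 0 -31.8 0 -0.431 0;1 43.1 0 -31.8 0 -0.431 0;1 43.1 0 -31.8 0 -0.431 0;1 43.1 0 -31.8 0 -0.431 0;1 43.1 0 -31.8 0 -0.431 0;1 43.1 0 -31.8 0 -0.431 0"}}

```text
time_s: 1.92
tool_pos: [0.53, 0.122, 0.2165]
tool_rot: [0.707, -0.707, -0.0, 0.0]
ft_force: [1.1, 0.7, 0.7]
width: 0.0944
```

Run:
```python
from h import *
import pickle
W=read_camera("wrist");pickle.dump(W,open("w1.pkl","wb"));cv2.imwrite("pics/w1.png",W["pixels"])
```

```text
(no output)
```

View pics/w1.png

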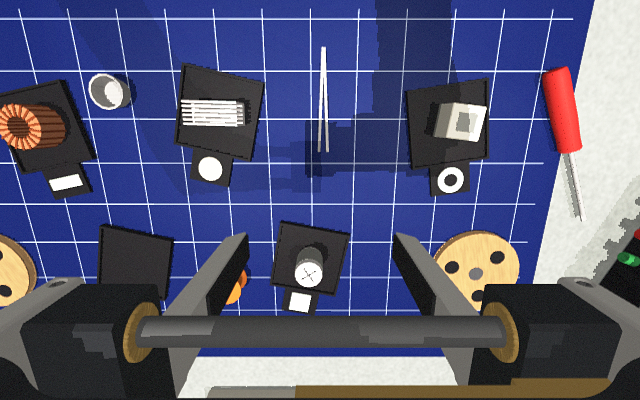

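Request:
{"fn": "play_rows", "kwargs": {"moves": "1 0 0 -20 0 0 0;1 0 0 -20 0 0 0;1 0 0 -20 0 0 0;1 0 0 -20 0 0 0;1 0 0 -20 0 0 0;1 0 0 -20 0 0 0"}}

```text
time_s: 2.72
tool_pos: [0.5303, -0.0768, 0.2164]
tool_rot: [0.708, -0.707, -0.0, 0.001]
ft_force: [-0.7, 1.3, -1.0]
width: 0.0937
```

Run:
```python
from h import *
import pickle
W=read_camera("wrist");pickle.dump(W,open("w2.pkl","wb"));cv2.imwrite("pics/w2.png",W["pixels"])
```

Request:
{"fn": "play_rows", "kwargs": {"moves": "1 12 0 8 0 0 0;1 12 0 8 0 0 0;1 12 0 8 0 0 0;1 12 0 8 0 0 0;1 12 0 8 0 0 0"}}

```text
time_s: 3.4
tool_pos: [0.6491, 0.0003, 0.2163]
tool_rot: [-0.707, 0.707, -0.001, -0.0]
ft_force: [-0.1, -0.6, -0.4]
width: 0.0943
```

```bash
cat > trays.py <<'E'
from h import *
import pickle
RES=2000. # px per m in the bench-plane mask
O=np.array([0.3,-0.5])
def trays(c,z=.01):
    im=c["pixels"].astype(int); h=cv2.cvtColor(c["pixels"],cv2.COLOR_BGR2HSV)
    blue=(im[...,0]>1.7*im[...,2])&(im[...,0]-im[...,2]>35)
    grid=(h[...,1]>60)&(h[...,0]>100)&(h[...,0]<135)&(h[...,2]>110)
    dark=(im.max(2)<62)&~blue
    dark=cv2.morphologyEx(dark.astype(np.uint8),cv2.MORPH_OPEN,np.ones((3,3)))
    out=[]
    for k in cv2.findContours(dark,cv2.RETR_EXTERNAL,cv2.CHAIN_APPROX_NONE)[0]:
        if cv2.contourArea(k)<500: continue
        P=np.array([onz(c,p[0],z)[:2] for p in k])
        q=((P-O)*RES).astype(np.int32); 
        if q.min()<0 or q.max()>3000: continue
        m=np.zeros((1400,2400),np.uint8); cv2.fillPoly(m,[q[:,::-1]],255) # row=x
        m2=cv2.morphologyEx(m,cv2.MORPH_CLOSE,cv2.getStructuringElement(2,(61,61)))
        m2=cv2.morphologyEx(m2,cv2.MORPH_OPEN,cv2.getStructuringElement(2,(125,125)))
        cc=cv2.findContours(m2,0,1)[0]
        if not cc: continue
        cc=max(cc,key=cv2.contourArea)
        (cy,cx),(w,hh),a=cv2.minAreaRect(cc)
        if not(60<w/2<120 and 60<hh/2<120): continue
        out.append((cx/RES+O[0],cy/RES+O[1],w/2,hh/2,a))
    w=(h[...,1]<50)&(h[...,2]>150)
    wh=[(a,p,onz(c,p,z)) for a,p,l,s in blobs(w,60,1500)]
    return out,wh
if __name__=="__main__":
    for n in "w1","w2","w3":
        c=pickle.load(open(n+".pkl","rb")); t,wh=trays(c); print(n)
        for r in t: print("  tray",np.round(r,3))
        for a,p,X in wh:
            if X[0]<.9: print("  white",a,p.round(1),X.round(3))
E
python3 - <<'E'
from h import *
import pickle
W=read_camera("wrist");pickle.dump(W,open("w3.pkl","wb"));cv2.imwrite("pics/w3.png",W["pixels"])
E
python3 trays.py
```

```text
w1
  tray [6.52000e-01 1.03000e-01 9.46140e+01 1.06176e+02 1.04910e+01]
  white 274 [316.3  23.3] [0.346 0.117 0.01 ]
  white 191 [488.2  18.9] [0.342 0.309 0.01 ]
  white 1113 [343.   90.4] [0.417 0.149 0.01 ]
  white 197 [89.6 71. ] [ 0.396 -0.146  0.01 ]
  white 565 [108.7  91.6] [ 0.419 -0.129  0.01 ]
  white 1365 [212.4 112.8] [ 0.442 -0.008  0.01 ]
  white 1004 [466.2 121.6] [0.452 0.3   0.01 ]
  white 60 [518. 119.] [0.449 0.362 0.01 ]
  white 452 [209.8 168.4] [ 0.51  -0.018  0.01 ]
  white 411 [450.4 179.5] [0.524 0.289 0.01 ]
  white 366 [ 65.3 182.2] [ 0.528 -0.205  0.01 ]
  white 372 [176.2 204.1] [ 0.557 -0.067  0.01 ]
  white 71 [367.6 243.9] [0.613 0.187 0.01 ]
  white 81 [ 59.4 242. ] [ 0.611 -0.233  0.01 ]
  white 542 [308.1 274.1] [0.659 0.105 0.01 ]
  white 348 [299.5 301.8] [0.704 0.092 0.01 ]
w2
  tray [  0.672  -0.146  82.699 100.091  89.236]
  white 392 [205.3  17.7] [ 0.342 -0.205  0.01 ]
  white 178 [560.2  19. ] [0.342 0.191 0.01 ]
  white 107 [327.7  63.5] [ 0.388 -0.068  0.01 ]
  white 860 [500.8  97.9] [0.425 0.139 0.01 ]
  white 97 [449.3  70.5] [0.395 0
[... 917 characters left out ...]
ite 88 [360.9  60.6] [0.503 0.047 0.01 ]
  white 589 [303.6  67.5] [ 0.511 -0.019  0.01 ]
  white 151 [227.7  63.5] [ 0.506 -0.107  0.01 ]
  white 540 [565.1  80.2] [0.525 0.288 0.01 ]
  white 461 [144.6  84.3] [ 0.529 -0.207  0.01 ]
  white 102 [ 45.6 112. ] [ 0.56  -0.331  0.01 ]
  white 60 [613.8 111. ] [0.559 0.354 0.01 ]
  white 60 [472.5 156.3] [0.613 0.191 0.01 ]
  white 672 [414.2 180.5] [0.644 0.121 0.01 ]
  white 76 [138.6 198. ] [ 0.667 -0.237  0.01 ]
  white 1316 [630.7 270.4] [0.773 0.435 0.01 ]
  white 427 [388.3 224.9] [0.705 0.091 0.01 ]
  white 142 [522.6 236.1] [0.721 0.274 0.01 ]
  white 111 [285.2 271.5] [ 0.774 -0.049  0.01 ]
  white 310 [473.8 297.9] [0.816 0.221 0.01 ]
```

View pics/w3.png

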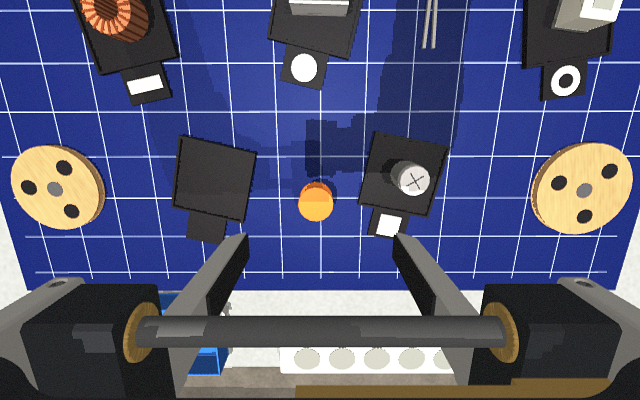

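Run:
```python
from h import *
import pickle
c=pickle.load(open("w3.pkl","rb"))["pixels"];h=cv2.cvtColor(c,cv2.COLOR_BGR2HSV)
for n,(x,y) in dict(spare=(210,180),sptab=(208,226),shadow=(335,165),shadow2=(200,60),mat=(280,170),captray=(400,145),rim=(180,150),ftray=(300,40),mat2=(480,120)).items(): print(n,c[y,x],h[y,x])
```

```text
spare [55 53 54] [135   9  55]
sptab [59 57 60] [160  13  60]
shadow [95 42 37] [117 156  95]
shadow2 [122  52  38] [115 176 122]
mat [150  63  49] [116 172 150]
captray [51 46 48] [132  25  51]
rim [17 14 15] [130  45  17]
ftray [66 65 67] [165   8  67]
mat2 [143  59  45] [116 175 143]
```

```bash
cat > trays.py <<'E'
from h import *
import pickle
RES=2000.; O=np.array([0.3,-0.5])
MK=dict(disc=(.510,-.019),ring=(.524,.288),bar=(.528,-.206),square=(.705,.091),spare=(.735,-.13))
def nest(c,name,z=.01,dbg=None):
    im=c["pixels"]; h=cv2.cvtColor(im,cv2.COLOR_BGR2HSV)
    m=(((h[...,1]<110)|(h[...,0]<30)|(h[...,0]>150))).astype(np.uint8)
    m=cv2.morphologyEx(m,cv2.MORPH_OPEN,np.ones((6,6)))
    p=proj(c,[*MK[name],z])
    best=None
    for k in cv2.findContours(m,cv2.RETR_EXTERNAL,cv2.CHAIN_APPROX_NONE)[0]:
        if cv2.pointPolygonTest(k,tuple(map(float,p)),False)>=0: best=k
    if best is None: return None
    if best[...,0].min()<2 or best[...,1].min()<2 or best[...,0].max()>637: return None
    P=np.array([onz(c,q[0],z)[:2] for q in best])
    q=((P-O)*RES).astype(np.int32)
    M=np.zeros((1400,2400),np.uint8); cv2.fillPoly(M,[q[:,::-1]],255)
    M=cv2.morphologyEx(M,cv2.MORPH_OPEN,cv2.getStructuringElement(2,(131,131)))
    cc=cv2.findContours(M,0,1)[0]
    if not cc: return None
    (cy,cx),(w,hh),a=cv2.minAreaRect(max(cc,key=cv2.contourArea))
    a=(a+45)%90-45   # cv angle, x=col=world y, y=row=world x -> world angle is -a
    return cx/RES+O[0],cy/RES+O[1],w/RES*1e3,hh/RES*1e3,-a
if __name__=="__main__":
    for t in MK:
        for n in "w1","w2","w3":
            r=nest(pickle.load(open(n+".pkl","rb")),t)
            if r: 
                d=np.array(MK[t])-r[:2]; print(t,n,np.round(r,4)," mark dist",np.hypot(*d).round(4),"ang",np.degrees(np.arctan2(d[1],d[0])).round(1))
E
python3 trays.py
```

```text
disc w1 [ 4.509000e-01 -1.500000e-03  9.276990e+01  1.085347e+02 -1.403620e+01]  mark dist 0.0616 ang -16.5
disc w2 [ 4.499000e-01 -3.700000e-03  9.533760e+01  1.073622e+02 -1.324050e+01]  mark dist 0.0621 ang -14.2
ring w1 [  0.4636   0.2801 107.9169  96.2224  10.7843]  mark dist 0.0609 ang 7.5
bar w2 [  0.4684  -0.2193 109.0213  97.398   12.2005]  mark dist 0.061 ang 12.6
square w1 [ 6.446000e-01  1.056000e-01  9.506230e+01  1.088702e+02 -1.226480e+01]  mark dist 0.0621 ang -13.6
```

Request:
{"fn": "play_rows", "kwargs": {"moves": "1 -11.4 4 28.5 0 0 0;1 -11.4 4 28.5 0 0 0;1 -11.4 4 28.5 0 0 0;1 -11.4 4 28.5 0 0 0;1 -11.4 4 28.5 0 0 0;1 -11.4 4 28.5 0 0 0;1 -11.4 4 28.5 0 0 0"}}

```text
time_s: 4.32
tool_pos: [0.537, 0.2841, 0.1768]
tool_rot: [-0.707, 0.708, -0.001, 0.001]
ft_force: [0.7, -0.2, 0.5]
width: 0.0941
```

Run:
```python
from trays import *
W=read_camera("wrist");pickle.dump(W,open("w4.pkl","wb"));cv2.imwrite("pics/w4.png",W["pixels"])
print(nest(W,"ring"))
c=pickle.load(open("w3.pkl","rb"))
MK["spare"]=onz(c,(208,226),.01)[:2]; print(MK["spare"],nest(c,"spare"),nest(c,"square"))
for p in [(186,135),(256,153),(241,223),(173,206),(187,238),(223,243)]: print(onz(c,p,.01).round(4)[:2])
```

```text
(np.float64(0.4631519927978516), np.float64(0.28116406250000003), 107.15237426757812, 95.79315185546875, 10.304847717285156)
[ 0.70605625 -0.15024264] None None
[ 0.5871 -0.165 ]
[ 0.6092 -0.0802]
[ 0.7018 -0.1057]
[ 0.6781 -0.1933]
[ 0.7233 -0.1805]
[ 0.7307 -0.1324]
```

View pics/w4.png

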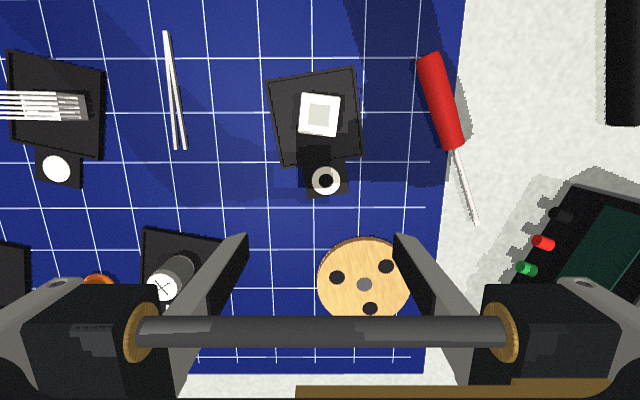

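```bash
cat > m.py <<'E'
from trays import *
def quad(c,xy,z,lo=200,smax=60,vmin=170,dbg=0):
    h=cv2.cvtColor(c["pixels"],cv2.COLOR_BGR2HSV)
    m=((h[...,1]<smax)&(h[...,2]>vmin)).astype(np.uint8)
    m=cv2.morphologyEx(m,cv2.MORPH_OPEN,np.ones((3,3)))
    p=proj(c,[*xy,z]); best=min(cv2.findContours(m,0,1)[0],key=lambda k:abs(cv2.pointPolygonTest(k,tuple(map(float,p)),True)) if cv2.contourArea(k)<lo or cv2.pointPolygonTest(k,tuple(map(float,p)),False)<0 else 0)
    return best
E
python3 - <<'E'
from m import *
W=pickle.load(open("w4.pkl","rb"))
k=quad(W,(.45,.285),.046)
r=cv2.minAreaRect(k);b=cv2.boxPoints(r);print(r)
for z in (.036,.046,.056):
    P=np.array([onz(W,p,z)[:2] for p in b]); print(z,P.mean(0).round(4),np.linalg.norm(P-np.roll(P,1,0),axis=1).round(4))
P=np.array([onz(W,p,.046)[:2] for p in b]);e=P-np.roll(P,1,0);print(np.degrees(np.arctan2(e[:,1],e[:,0])).round(1))
# small grey square & tri with top camera
T=read_camera("top");S=read_camera("side")
for n,c in (("t",T),("s",S),("w",W)):
    a=proj(c,[P[:,0].mean(),P[:,1].mean(),.046]).round().astype(int)
    cv2.imwrite(f"pics/r{n}.png",cv2.resize(c["pixels"][a[1]-25:a[1]+25,a[0]-30:a[0]+30],None,fx=5,fy=5,interpolation=0)); print(n,a)
cv2.imwrite("pics/r.png",np.hstack([cv2.imread(f"pics/r{n}.png") for n in "ts"]))
h=cv2.cvtColor(W["pixels"],cv2.COLOR_BGR2HSV);print(W["pixels"][115,315:320],W["pixels"][112,305])
E
```

```text
((318.3461608886719, 114.23077392578125), (39.194976806640625, 40.80742645263672), 7.125016689300537)
0.036 [0.4523 0.2821] [0.0398 0.039  0.0384 0.0391]
0.046 [0.4525 0.2821] [0.0385 0.0377 0.0371 0.0378]
0.056 [0.4526 0.2822] [0.0372 0.0364 0.0359 0.0366]
[-97.1 171.3  83.2  -6.6]
t [210 195]
s [288 161]
w [318 115]
[[218 227 228]
 [215 227 227]
 [217 227 228]
 [215 226 228]
 [215 225 227]] [255 255 255]
```

View pics/r.png

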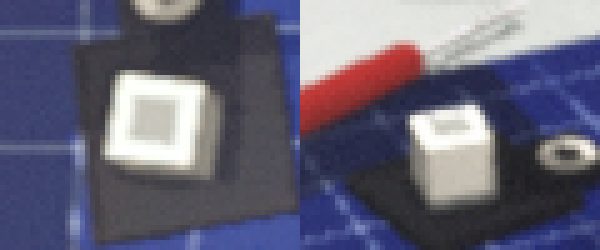

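Relay: centre (0.4525, 0.282), yaw −7°, top at about z = 0.046. The two-view size and side projection agree, and the nest is near (0.457, 0.279). Next I'll write a small move-delta helper.

```bash
cat > go.py <<'E'
import sys
from h import *
def d(x,y,z,yaw,dz=()):
    o=telemetry.get_obs();R=rot(o);X=R.as_matrix()
    c,s=np.cos(np.radians(yaw)),np.sin(np.radians(yaw))
    G=np.array([[c,0,-s],[s,0,c],[0,-1,0]])  # tool x,y,z columns
    print("cur yaw",np.degrees(np.arctan2(X[1,0],X[0,0])).round(2),o["tool_pos"].round(4),"w",round(o["width"],4),"t",o["time_s"])
    print("shift cm",(X.T@(np.array([x,y,z])-o["tool_pos"])*100).round(2),"rv",(R.inv()*Ro.from_matrix(G)).as_rotvec().round(3))
if __name__=="__main__": d(*map(float,sys.argv[1:]))
E
python3 go.py .4525 .2821 .1 -7.2;python3 go.py .4525 .2821 .026 -7.2
python3 - <<'E'
from m import *
W=pickle.load(open("w4.pkl","rb"))
P=np.array([onz(W,p,.01)[:2] for p in [(267,83),(353,66),(363,155),(283,167)]]);print(P,P.mean(0))
E
```

```text
cur yaw -0.31 [0.5379 0.2831 0.1768] w 0.0943 t 4.475
shift cm [-8.54  7.68 -0.14] rv [0.001 0.12  0.001]
cur yaw -0.31 [0.5379 0.2831 0.1768] w 0.0943 t 4.475
shift cm [-8.55 15.08 -0.13] rv [0.001 0.12  0.001]
[[0.4200256  0.22801303]
 [0.40377727 0.31801897]
 [0.49549631 0.33178789]
 [0.50882891 0.24160585]] [0.45703202 0.27985644]
```

Request:
{"fn": "play_rows", "kwargs": {"moves": "0.8 -8.5 8 -0.1 0 0.12 0;0.8 -8.5 8 -0.1 0 0.12 0;0.8 -8.5 8 -0.1 0 0.12 0;0.8 -8.5 13 -0.1 0 0.12 0;0.8 -8.5 15.1 -0.1 0 0.12 0;0.8 -8.5 15.1 -0.1 0 0.12 0;0.8 -8.5 15.1 -0.1 0 0.12 0;0.8 -8.5 15.1 -0.1 0 0.12 0"}}

```text
time_s: 5.48
tool_pos: [0.4531, 0.2851, 0.0268]
tool_rot: [0.706, -0.705, 0.042, -0.044]
ft_force: [0.1, -0.6, -0.5]
width: 0.0752
```

Request:
{"fn": "play_rows", "kwargs": {"moves": "0.3 0 0 0 0 0 0;0.3 0 0 0 0 0 0;0.3 0 0 0 0 0 0;0.3 0 0 0 0 0 0"}}

```text
time_s: 5.98
tool_pos: [0.4517, 0.2846, 0.0255]
tool_rot: [-0.706, 0.706, -0.043, 0.043]
ft_force: [-1.0, -0.8, 0.8]
width: 0.0383
```

```bash
python3 go.py .6441 -.1361 .11 -13.9;python3 go.py .6441 -.1361 .027 -13.9
```

```text
cur yaw -6.98 [0.4517 0.2846 0.0255] w 0.0383 t 5.975
shift cm [ 24.21  -8.45 -39.43] rv [ 0.     0.121 -0.   ]
cur yaw -6.98 [0.4517 0.2846 0.0255] w 0.0383 t 5.975
shift cm [ 24.21  -0.15 -39.43] rv [ 0.     0.121 -0.   ]
```

Request:
{"fn": "play_rows", "kwargs": {"moves": "0.3 0 -4 0 0 0 0;0.3 0 -8.5 0 0 0 0;0.3 0 -8.5 0 0 0 0;0.3 24.2 -8.5 -39.4 0 0.121 0;0.3 24.2 -8.5 -39.4 0 0.121 0;0.3 24.2 -8.5 -39.4 0 0.121 0;0.3 24.2 -8.5 -39.4 0 0.121 0;0.3 24.2 -8.5 -39.4 0 0.121 0;0.3 24.2 -8.5 -39.4 0 0.121 0;0.3 24.2 -8.5 -39.4 0 0.121 0;0.3 24.2 -8.5 -39.4 0 0.121 0;0.3 24.2 -8.5 -39.4 0 0.121 0"}}

```text
time_s: 7.48
tool_pos: [0.6431, -0.1385, 0.1084]
tool_rot: [-0.701, 0.702, -0.088, 0.086]
ft_force: [-0.1, 0.6, -1.8]
width: 0.0377
```

```bash
python3 go.py .6441 -.1361 .027 -13.9
```

```text
cur yaw -14.15 [ 0.6431 -0.1385  0.1084] w 0.0377 t 7.475
shift cm [0.06 8.14 0.27] rv [ 0.001 -0.004 -0.002]
```

Request:
{"fn": "play_rows", "kwargs": {"moves": "0.3 0 5 0.2 0 0 0;0.3 0 7.5 0.2 0 0 0;0.3 0 8.2 0.2 0 0 0;0.3 0 8.2 0.2 0 0 0;0.3 0 8.2 0.2 0 0 0"}}

```text
time_s: 8.1
tool_pos: [0.6455, -0.1334, 0.0297]
tool_rot: [0.702, -0.702, 0.085, -0.086]
ft_force: [-0.9, 0.0, -0.5]
width: 0.0376
```

Request:
{"fn": "play_rows", "kwargs": {"moves": "0.5 0 0 0 0 0 0;0.8 0 0 0 0 0 0;0.8 0 0 0 0 0 0;0.8 0 -5 0 0 0 0;0.8 0 -10 0 0 0 0;0.8 0 -14 0 0 0 0;0.8 0 -14 0 0 0 0"}}

```text
time_s: 8.98
tool_pos: [0.6471, -0.1344, 0.1725]
tool_rot: [-0.702, 0.702, -0.083, 0.088]
ft_force: [0.5, 0.5, -0.4]
width: 0.0752
```

```bash
python3 go.py .53 -.21 .177 0
```

```text
cur yaw -13.93 [ 0.6471 -0.1344  0.1725] w 0.0752 t 8.975
shift cm [ -9.54  -0.53 -10.16] rv [ 0.    -0.243  0.008]
```

Request:
{"fn": "play_rows", "kwargs": {"moves": "0.8 -9.5 -0.5 -10.2 0 -0.243 0;0.8 -9.5 -0.5 -10.2 0 -0.243 0;0.8 -9.5 -0.5 -10.2 0 -0.243 0;0.8 -9.5 -0.5 -10.2 0 -0.243 0;0.8 -9.5 -0.5 -10.2 0 -0.243 0"}}

```text
time_s: 9.6
tool_pos: [0.5294, -0.2084, 0.1731]
tool_rot: [0.707, -0.707, -0.001, 0.0]
ft_force: [0.0, -0.0, -0.5]
width: 0.0748
```

Run:
```python
from m import *
W=read_camera("wrist");pickle.dump(W,open("w5.pkl","wb"));cv2.imwrite("pics/w5.png",W["pixels"])
print("bar nest",nest(W,"bar"))
h=cv2.cvtColor(W["pixels"],cv2.COLOR_BGR2HSV)
m=((h[...,0]<22)&(h[...,1]>80)&(h[...,2]>150))
for a,c,l,s in blobs(m,150): print(a,c.round(1),s,onz(W,c,.04).round(4))
```

```text
bar nest (np.float64(0.46746469116210937), np.float64(-0.22009115600585938), 107.27210235595703, 95.50361633300781, 12.52880859375)
965 [312.2 118.1] [285 102  52  39 965] [ 0.4483 -0.2164  0.04  ]
1036 [199.5 267.9] [ 171  248   59   58 1036] [ 0.6104 -0.3437  0.04  ]
260 [251.6 297.8] [240 274  20  42 260] [ 0.6487 -0.2876  0.04  ]
```

View pics/w5.png

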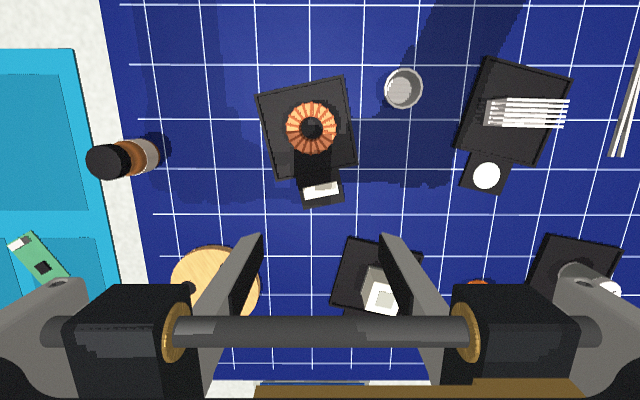

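```bash
python3 - <<'E'
from m import *
def coil(c,xy):
    h=cv2.cvtColor(c["pixels"],cv2.COLOR_BGR2HSV)
    m=(((h[...,0]<25)|(h[...,0]>170))&(h[...,1]>80)&(h[...,2]>70)).astype(np.uint8)
    m=cv2.morphologyEx(m,cv2.MORPH_CLOSE,np.ones((5,5)))
    p=proj(c,[*xy,.04])
    ks,hi=cv2.findContours(m,cv2.RETR_CCOMP,cv2.CHAIN_APPROX_NONE)
    out=[]
    for k in ks:
        if cv2.contourArea(k)>80 and np.linalg.norm(k[:,0].mean(0)-p)<40:
            e=cv2.fitEllipse(k); out.append((cv2.contourArea(k),e)); print(cv2.contourArea(k),np.round(e[0],1),np.round(e[1],1),onz(c,e[0],.04).round(4),cv2.boundingRect(k))
    return out
for n in ("w5","w2"):
    c=pickle.load(open(n+".pkl","rb")); print(n,proj(c,[.454,-.216,.04]).round(1),K(c)[0,0]); coil(c,(.454,-.216))
E
python3 go.py .454 -.216 .1 0
```

```text
w5 [312.6 124.2] 296.8774843344791
2039.0 [310.6 127.7] [50.2 52. ] [ 0.4573 -0.218   0.04  ] (285, 101, 52, 54)
409.0 [311.2 127.7] [22.2 23.6] [ 0.4573 -0.2174  0.04  ] (300, 116, 23, 24)
w2 [195.8 122.6] 296.8774843344791
1891.5 [198.3 125.9] [45.2 53.7] [ 0.4575 -0.2137  0.04  ] (172, 103, 54, 48)
116.0 [200.2 126. ] [10.1 14.8] [ 0.4577 -0.2115  0.04  ] (195, 119, 11, 15)
cur yaw 0.15 [ 0.5294 -0.2083  0.1731] w 0.0749 t 9.65
shift cm [-7.55  7.3  -0.76] rv [-0.001  0.003  0.001]
```

```bash
python3 go.py .4573 -.2178 .025 0
```

```text
cur yaw 0.15 [ 0.5294 -0.2083  0.1731] w 0.0749 t 9.65
shift cm [-7.23 14.8  -0.95] rv [-0.001  0.003  0.001]
```

Request:
{"fn": "play_rows", "kwargs": {"moves": "0.9 -7.2 7 -1 0 0 0;0.9 -7.2 7 -1 0 0 0;0.9 -7.2 12 -1 0 0 0;0.9 -7.2 14.8 -1 0 0 0;0.9 -7.2 14.8 -1 0 0 0;0.9 -7.2 14.8 -1 0 0 0"}}

```text
time_s: 10.4
tool_pos: [0.4569, -0.2194, 0.026]
tool_rot: [0.707, -0.707, -0.001, 0.0]
ft_force: [-0.1, -0.2, 0.1]
width: 0.0848
```

Request:
{"fn": "play_rows", "kwargs": {"moves": "0.4 0 0 0 0 0 0;0.4 0 0 0 0 0 0;0.4 0 0 0 0 0 0;0.4 0 0 0 0 0 0"}}

```text
time_s: 10.9
tool_pos: [0.4559, -0.2199, 0.0257]
tool_rot: [-0.707, 0.707, 0.0, 0.0]
ft_force: [0.3, 0.1, 2.7]
width: 0.0487
```

```bash
python3 go.py .457 .280 .11 0
```

```text
cur yaw 0.01 [ 0.4559 -0.2199  0.0257] w 0.0487 t 10.9
shift cm [ 0.12 -8.43 49.99] rv [0. 0. 0.]
```

Request:
{"fn": "play_rows", "kwargs": {"moves": "0.4 0 -4 0 0 0 0;0.4 0 -8.5 0 0 0 0;0.4 0 -8.5 0 0 0 0;0.4 0 -8.5 49.9 0 0 0;0.4 0 -8.5 49.9 0 0 0;0.4 0 -8.5 49.9 0 0 0;0.4 0 -8.5 49.9 0 0 0;0.4 0 -8.5 49.9 0 0 0;0.4 0 -8.5 49.9 0 0 0;0.4 0 -8.5 49.9 0 0 0;0.4 0 -8.5 49.9 0 0 0;0.4 0 -8.5 49.9 0 0 0;0.4 0 -8.5 49.9 0 0 0"}}

```text
time_s: 12.52
tool_pos: [0.4549, 0.2779, 0.1093]
tool_rot: [-0.706, 0.708, -0.001, -0.001]
ft_force: [-0.6, -0.0, -0.1]
width: 0.0488
```

```bash
python3 go.py .457 .280 .026 0
```

```text
cur yaw 0.03 [0.4549 0.2779 0.1093] w 0.0488 t 12.525
shift cm [0.23 8.33 0.23] rv [ 0.002  0.    -0.002]
```

Request:
{"fn": "play_rows", "kwargs": {"moves": "0.4 0.1 5 0.2 0 0 0;0.4 0.1 7.5 0.2 0 0 0;0.4 0.1 8.4 0.2 0 0 0;0.4 0.1 8.4 0.2 0 0 0;0.4 0.1 8.4 0.2 0 0 0"}}

```text
time_s: 13.15
tool_pos: [0.4575, 0.2803, 0.027]
tool_rot: [0.707, -0.707, 0.0, -0.001]
ft_force: [-0.9, -0.2, -1.0]
width: 0.0489
```

Request:
{"fn": "play_rows", "kwargs": {"moves": "0.7 0 0 0 0 0 0;0.9 0 0 0 0 0 0;0.9 0 0 0 0 0 0;0.9 0 -5 0 0 0 0;0.9 0 -10 0 0 0 0;0.9 0 -15 0 0 0 0;0.9 0 -15 0 0 0 0"}}

```text
time_s: 14.02
tool_pos: [0.4591, 0.2826, 0.1803]
tool_rot: [0.709, -0.705, -0.002, -0.002]
ft_force: [0.0, 0.3, -0.4]
width: 0.0843
```

```bash
python3 go.py .53 0 .177 0
```

```text
cur yaw 0.01 [0.4591 0.2826 0.1803] w 0.0843 t 14.025
shift cm [  7.09   0.24 -28.26] rv [-0.005  0.     0.007]
```

Request:
{"fn": "play_rows", "kwargs": {"moves": "0.9 7.1 0.3 -28.2 0 0 0;0.9 7.1 0.3 -28.2 0 0 0;0.9 7.1 0.3 -28.2 0 0 0;0.9 7.1 0.3 -28.2 0 0 0;0.9 7.1 0.3 -28.2 0 0 0;0.9 7.1 0.3 -28.2 0 0 0;0.9 7.1 0.3 -28.2 0 0 0"}}

```text
time_s: 14.9
tool_pos: [0.527, 0.0001, 0.1726]
tool_rot: [0.707, -0.707, 0.0, 0.001]
ft_force: [0.1, -0.3, 0.2]
width: 0.0847
```

Run:
```python
from m import *
W=read_camera("wrist");pickle.dump(W,open("w6.pkl","wb"));cv2.imwrite("pics/w6.png",W["pixels"])
print("disc nest",nest(W,"disc"))
a=proj(W,[.45,0,.03]).astype(int);print(a)
cv2.imwrite("pics/w6c.png",cv2.resize(W["pixels"][a[1]-70:a[1]+90,a[0]-80:a[0]+80],None,fx=3.5,fy=3.5,interpolation=0))
k=quad(W,(.448,0),.042,vmin=140); r=cv2.minAreaRect(k); b=cv2.boxPoints(r); print(r)
P=np.array([onz(W,p,.042)[:2] for p in b]); print(P.round(4),P.mean(0))
```

```text
disc nest (np.float64(0.44954412841796876), np.float64(-0.0035734863281249862), 95.4377670288086, 107.07947540283203, -14.03624439239502)
[320 122]
((318.8276062011719, 115.08699035644531), (62.32481384277344, 29.219728469848633), 1.3019527196884155)
[[ 0.4557 -0.0321]
 [ 0.4287 -0.0307]
 [ 0.4299  0.0287]
 [ 0.457   0.0288]] [ 0.44284652 -0.00131563]
```

View pics/w6c.png

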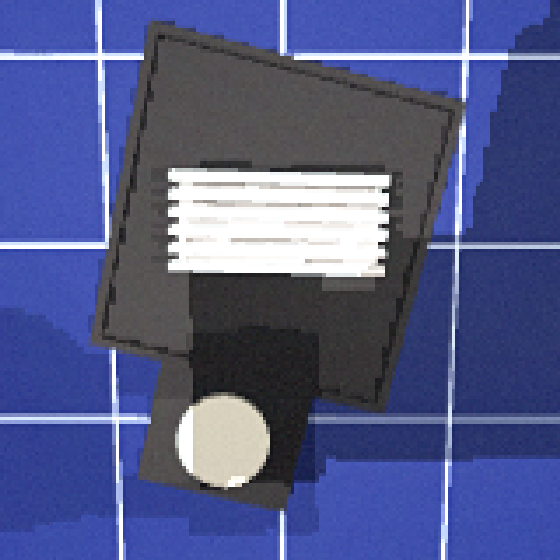

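```bash
python3 go.py .4428 -.0013 .025 -91.6; python3 -c "
from station import telemetry as t;print(t.get_obs()['joint_pos'])"
```

```text
cur yaw 0.13 [0.5271 0.0008 0.1728] w 0.0845 t 14.95
shift cm [-8.41 14.79 -0.2 ] rv [ 0.     1.601 -0.002]
[-0.04372159  0.51146871 -0.01500242  1.90543833  0.00942096  0.72621733
  1.50923984]
```

Request:
{"fn": "play_rows", "kwargs": {"moves": "0.6 -8.4 6 -0.2 0 1.6 0;0.6 -8.4 6 -0.2 0 1.6 0;0.6 -8.4 6 -0.2 0 1.6 0;0.6 -8.4 6 -0.2 0 1.6 0;0.6 -8.4 6 -0.2 0 1.6 0;0.6 -8.4 6 -0.2 0 1.6 0;0.6 -8.4 6 -0.2 0 1.6 0;0.6 -8.4 6 -0.2 0 1.6 0;0.6 -8.4 6 -0.2 0 1.6 0;0.6 -8.4 6 -0.2 0 1.6 0;0.6 -8.4 6 -0.2 0 1.6 0"}}

```text
time_s: 16.32
tool_pos: [0.4437, -0.0019, 0.1134]
tool_rot: [0.494, -0.494, 0.506, -0.506]
ft_force: [-0.5, -0.0, -1.2]
width: 0.0562
```

```bash
python3 go.py .4428 -.0013 .025 -91.6
```

```text
cur yaw -91.45 [ 0.4437 -0.0019  0.1134] w 0.0562 t 16.325
shift cm [-0.06  8.84 -0.09] rv [ 0.     0.003 -0.   ]
```

Request:
{"fn": "play_rows", "kwargs": {"moves": "0.6 0 5 -0.1 0 0 0;0.6 0 8 -0.1 0 0 0;0.6 0 8.8 -0.1 0 0 0;0.6 0 8.8 -0.1 0 0 0;0.6 0 8.8 -0.1 0 0 0"}}

```text
time_s: 16.95
tool_pos: [0.4436, -0.0029, 0.0264]
tool_rot: [-0.493, 0.492, -0.507, 0.508]
ft_force: [0.6, -0.7, 0.9]
width: 0.0564
```

Request:
{"fn": "play_rows", "kwargs": {"moves": "0.15 0 0 0 0 0 0;0.15 0 0 0 0 0 0;0.15 0 0 0 0 0 0;0.15 0 0 0 0 0 0"}}

```text
time_s: 17.45
tool_pos: [0.4431, -0.0029, 0.0257]
tool_rot: [-0.493, 0.493, -0.507, 0.507]
ft_force: [-0.5, 0.2, 2.7]
width: 0.0257
```

```bash
python3 go.py .4612 -.2214 .11 -77.5
```

```text
cur yaw -91.66 [ 0.4431 -0.0029  0.0257] w 0.0257 t 17.45
shift cm [21.79 -8.43  2.45] rv [-0.001 -0.247 -0.   ]
```

Request:
{"fn": "play_rows", "kwargs": {"moves": "0.15 0 -4 0 0 0 0;0.15 0 -8.5 0 0 0 0;0.15 0 -8.5 0 0 0 0;0.15 21.7 -8.5 2.5 0 -0.247 0;0.15 21.7 -8.5 2.5 0 -0.247 0;0.15 21.7 -8.5 2.5 0 -0.247 0;0.15 21.7 -8.5 2.5 0 -0.247 0;0.15 21.7 -8.5 2.5 0 -0.247 0;0.15 21.7 -8.5 2.5 0 -0.247 0;0.15 21.7 -8.5 2.5 0 -0.247 0"}}

```text
time_s: 18.7
tool_pos: [0.4613, -0.2186, 0.1099]
tool_rot: [0.552, -0.552, 0.443, -0.441]
ft_force: [-0.2, -1.2, -0.1]
width: 0.0262
```

```bash
python3 go.py .4612 -.2214 .026 -77.5
```

```text
cur yaw -77.39 [ 0.4613 -0.2186  0.1099] w 0.0262 t 18.7
shift cm [ 0.29  8.39 -0.06] rv [ 0.001  0.002 -0.002]
```

Request:
{"fn": "play_rows", "kwargs": {"moves": "0.15 0.3 5 0 0 0 0;0.15 0.3 7.5 0 0 0 0;0.15 0.3 8.4 0 0 0 0;0.15 0.3 8.4 0 0 0 0;0.15 0.3 8.4 0 0 0 0"}}

```text
time_s: 19.32
tool_pos: [0.4628, -0.2233, 0.0271]
tool_rot: [0.552, -0.551, 0.442, -0.443]
ft_force: [0.1, 1.1, -1.2]
width: 0.0258
```

Request:
{"fn": "play_rows", "kwargs": {"moves": "0.4 0 0 0 0 0 0;0.6 0 0 0 0 0 0;0.6 0 0 0 0 0 0;0.6 0 -5 0 0 0 0;0.6 0 -10 0 0 0 0;0.6 0 -15 0 0 0 0;0.6 0 -15 0 0 0 0"}}

```text
time_s: 20.2
tool_pos: [0.4644, -0.2247, 0.1799]
tool_rot: [0.552, -0.551, 0.44, -0.445]
ft_force: [-0.2, 0.7, -0.5]
width: 0.0564
```

```bash
python3 go.py .72 .105 .18 0
```

```text
cur yaw -77.51 [ 0.4644 -0.2247  0.1799] w 0.0564 t 20.2
shift cm [-26.66   0.08  32.09] rv [-0.002 -1.353  0.008]
```

Request:
{"fn": "play_rows", "kwargs": {"moves": "0.6 -26.7 0 32.1 0 -1.353 0;0.6 -26.7 0 32.1 0 -1.353 0;0.6 -26.7 0 32.1 0 -1.353 0;0.6 -26.7 0 32.1 0 -1.353 0;0.6 -26.7 0 32.1 0 -1.353 0;0.6 -26.7 0 32.1 0 -1.353 0;0.6 -26.7 0 32.1 0 -1.353 0;0.6 -26.7 0 32.1 0 -1.353 0;0.6 -26.7 0 32.1 0 -1.353 0;0.6 -26.7 0 32.1 0 -1.353 0;0.6 -26.7 0 32.1 0 -1.353 0"}}

```text
time_s: 21.58
tool_pos: [0.7175, 0.1052, 0.1767]
tool_rot: [-0.707, 0.707, -0.001, 0.001]
ft_force: [-0.6, 0.7, -0.5]
width: 0.0562
```

```bash
python3 - <<'E'
from m import *
W=read_camera("wrist");pickle.dump(W,open("w7.pkl","wb"));cv2.imwrite("pics/w7.png",W["pixels"])
print("sq nest",nest(W,"square"))
for v in (150,175,200):
  h=cv2.cvtColor(W["pixels"],cv2.COLOR_BGR2HSV)
  m=((h[...,1]<60)&(h[...,2]>v))
  for a,c,l,s in blobs(m,300,3000):
    k=cv2.findContours(l.astype(np.uint8),0,1)[0][0]; e=cv2.fitEllipse(k); X=onz(W,e[0],.054)
    if .58<X[0]<.75 and 0<X[1]<.2: print(v,a,np.round(e[0],1),np.round(e[1],1),X.round(4),onz(W,c,.01).round(4))
E
python3 go.py .645 .11 .03 0
```

```text
sq nest (np.float64(0.645142578125), np.float64(0.10486474609374996), 96.00088500976562, 107.15119934082031, -11.888657569885254)
150 1086 [322.1 117.1] [35.5 37.3] [0.6353 0.1069 0.054 ] [0.635  0.1072 0.01  ]
150 574 [308.8 181.5] [27.1 27.4] [0.697  0.0937 0.054 ] [0.7061 0.0919 0.01  ]
175 1042 [322.  117.1] [35.2 37. ] [0.6353 0.1068 0.054 ] [0.635  0.1071 0.01  ]
175 560 [308.9 181.7] [26.7 27.1] [0.6972 0.0938 0.054 ] [0.7062 0.0921 0.01  ]
200 1017 [322.  117.2] [35.1 36.5] [0.6354 0.1068 0.054 ] [0.6352 0.1071 0.01  ]
cur yaw -0.08 [0.7176 0.1056 0.1768] w 0.0563 t 21.625
shift cm [-7.26 14.68  0.43] rv [ 0.    -0.001  0.   ]
```

View pics/w7.png

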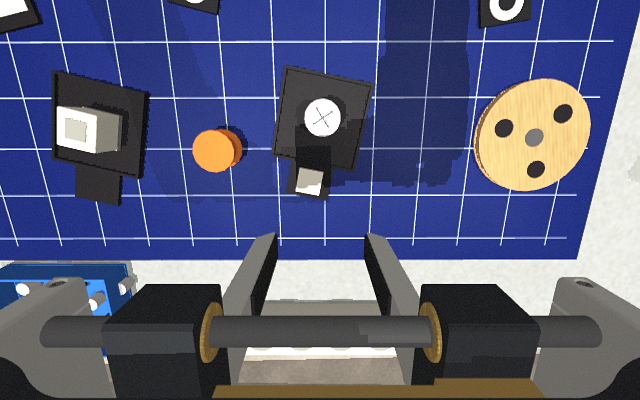

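Request:
{"fn": "play_rows", "kwargs": {"moves": "0.6 -8.2 7 0.1 0 0 0;0.6 -8.2 7 0.1 0 0 0;0.6 -8.2 12 0.1 0 0 0;0.6 -8.2 14.7 0.1 0 0 0;0.6 -8.2 14.7 0.1 0 0 0;0.6 -8.2 14.7 0.1 0 0 0"}}

```text
time_s: 22.38
tool_pos: [0.6369, 0.1075, 0.0308]
tool_rot: [0.707, -0.707, -0.001, -0.001]
ft_force: [0.3, -0.0, 0.1]
width: 0.0562
```

Request:
{"fn": "play_rows", "kwargs": {"moves": "0.25 0 0 0 0 0 0;0.25 0 0 0 0 0 0;0.25 0 0 0 0 0 0;0.25 0 0 0 0 0 0"}}

```text
time_s: 22.88
tool_pos: [0.6364, 0.1076, 0.0304]
tool_rot: [0.707, -0.707, -0.0, -0.0]
ft_force: [-1.0, 0.1, 5.7]
width: 0.0348
```

```bash
python3 go.py .4435 -.0026 .12 0
```

```text
cur yaw 0.0 [0.6364 0.1076 0.0304] w 0.0348 t 22.875
shift cm [-19.28  -8.99 -11.02] rv [-0.     0.     0.001]
```

Request:
{"fn": "play_rows", "kwargs": {"moves": "0.25 0 -4 0 0 0 0;0.25 0 -9 0 0 0 0;0.25 0 -9 0 0 0 0;0.25 -19.3 -9 -11 0 0 0;0.25 -19.3 -9 -11 0 0 0;0.25 -19.3 -9 -11 0 0 0;0.25 -19.3 -9 -11 0 0 0;0.25 -19.3 -9 -11 0 0 0;0.25 -19.3 -9 -11 0 0 0;0.25 -19.3 -9 -11 0 0 0"}}

```text
time_s: 24.12
tool_pos: [0.444, -0.0017, 0.1192]
tool_rot: [0.707, -0.707, -0.001, 0.0]
ft_force: [-0.8, -0.6, -0.6]
width: 0.0347
```

```bash
python3 go.py .4435 -.0026 .031 0
```

```text
cur yaw 0.07 [ 0.444  -0.0017  0.1192] w 0.0347 t 24.125
shift cm [-0.05  8.82 -0.09] rv [-0.     0.001  0.001]
```

Request:
{"fn": "play_rows", "kwargs": {"moves": "0.25 0 5 -0.1 0 0 0;0.25 0 8 -0.1 0 0 0;0.25 0 8.9 -0.1 0 0 0;0.25 0 8.9 -0.1 0 0 0;0.25 0 8.9 -0.1 0 0 0"}}

```text
time_s: 24.75
tool_pos: [0.4438, -0.0032, 0.0309]
tool_rot: [0.707, -0.707, -0.001, 0.0]
ft_force: [-1.0, -0.3, -1.5]
width: 0.0348
```

Request:
{"fn": "play_rows", "kwargs": {"moves": "0.45 0 0 0 0 0 0;0.6 0 0 0 0 0 0;0.6 0 0 0 0 0 0;0.6 0 -5 0 0 0 0;0.6 0 -10 0 0 0 0;0.6 0 -15 0 0 0 0;0.6 0 -15 0 0 0 0"}}

```text
time_s: 25.62
tool_pos: [0.4452, -0.0032, 0.1836]
tool_rot: [0.707, -0.707, -0.003, -0.003]
ft_force: [-0.1, -0.0, -1.1]
width: 0.0565
```

```bash
python3 go.py .72 -.136 .177 0
```

```text
cur yaw -0.0 [ 0.4452 -0.0032  0.1836] w 0.0565 t 25.625
shift cm [ 27.47   0.86 -13.28] rv [-0.    -0.     0.008]
```

Request:
{"fn": "play_rows", "kwargs": {"moves": "0.8 27.5 0.6 -13.3 0 0 0;0.8 27.5 0.6 -13.3 0 0 0;0.8 27.5 0.6 -13.3 0 0 0;0.8 27.5 0.6 -13.3 0 0 0;0.8 27.5 0.6 -13.3 0 0 0;0.8 27.5 0.6 -13.3 0 0 0;0.8 27.5 0.6 -13.3 0 0 0;0.8 27.5 0.6 -13.3 0 0 0"}}

```text
time_s: 26.62
tool_pos: [0.7166, -0.1351, 0.1742]
tool_rot: [0.707, -0.707, -0.0, 0.001]
ft_force: [-0.3, 0.2, 0.8]
width: 0.0753
```

Run:
```python
from m import *
W=read_camera("wrist");pickle.dump(W,open("w8.pkl","wb"));cv2.imwrite("pics/w8.png",W["pixels"])
k=quad(W,(.645,-.134),.046); r=cv2.minAreaRect(k); b=cv2.boxPoints(r); print(r)
P=np.array([onz(W,p,.046)[:2] for p in b]);e=P-np.roll(P,1,0); print(P.mean(0).round(4),np.linalg.norm(e,axis=1).round(4),np.degrees(np.arctan2(e[:,1],e[:,0])).round(1))
from go import d
d(*P.mean(0),.026,-13.9)
```

```text
((320.8823547363281, 129.97059631347656), (39.04823303222656, 39.775840759277344), 14.03624439239502)
[ 0.6465 -0.1346] [0.0385 0.0374 0.0372 0.0377] [-103.8  164.7   76.7  -13.3]
cur yaw 0.09 [ 0.7169 -0.1353  0.1747] w 0.0753 t 26.675
shift cm [-7.03 14.87  0.07] rv [-0.     0.244 -0.001]
```

View pics/w8.png

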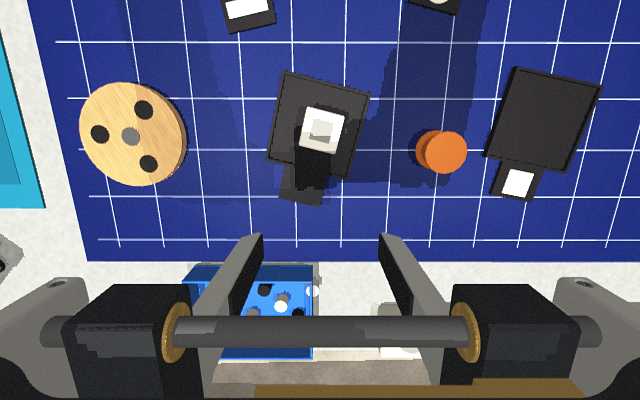

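The relay stands upright at (0.6465, −0.1346), yaw about −14°, at pixel (321,130), and the square tray on the right is now empty. I'll grasp the relay.

Request:
{"fn": "play_rows", "kwargs": {"moves": "0.8 -7 7 0.1 0 0.244 0;0.8 -7 7 0.1 0 0.244 0;0.8 -7 7 0.1 0 0.244 0;0.8 -7 12 0.1 0 0.244 0;0.8 -7 14.8 0.1 0 0.244 0;0.8 -7 14.8 0.1 0 0.244 0;0.8 -7 14.8 0.1 0 0.244 0"}}

```text
time_s: 27.55
tool_pos: [0.6502, -0.1353, 0.0285]
tool_rot: [0.702, -0.702, 0.084, -0.087]
ft_force: [1.0, 0.8, 0.7]
width: 0.0755
```

Request:
{"fn": "play_rows", "kwargs": {"moves": "0.3 0 0 0 0 0 0;0.3 0 0 0 0 0 0;0.3 0 0 0 0 0 0;0.3 0 0 0 0 0 0"}}

```text
time_s: 28.05
tool_pos: [0.6479, -0.1354, 0.0266]
tool_rot: [0.702, -0.702, 0.086, -0.086]
ft_force: [0.9, -0.3, 0.1]
width: 0.0384
```

```bash
python3 go.py .639 .106 .12 -12
```

```text
cur yaw -13.97 [ 0.6479 -0.1354  0.0266] w 0.0384 t 28.05
shift cm [-6.69 -9.33 23.21] rv [-0.    -0.034  0.   ]
```

Request:
{"fn": "play_rows", "kwargs": {"moves": "0.3 0 -4 0 0 0 0;0.3 0 -9.3 0 0 0 0;0.3 0 -9.3 0 0 0 0;0.3 -6.7 -9.3 23.2 0 -0.034 0;0.3 -6.7 -9.3 23.2 0 -0.034 0;0.3 -6.7 -9.3 23.2 0 -0.034 0;0.3 -6.7 -9.3 23.2 0 -0.034 0;0.3 -6.7 -9.3 23.2 0 -0.034 0;0.3 -6.7 -9.3 23.2 0 -0.034 0;0.3 -6.7 -9.3 23.2 0 -0.034 0"}}

```text
time_s: 29.3
tool_pos: [0.6388, 0.1033, 0.1188]
tool_rot: [-0.702, 0.704, -0.075, 0.075]
ft_force: [0.7, -0.2, -0.4]
width: 0.0379
```

```bash
python3 go.py .639 .106 .027 -12
```

```text
cur yaw -12.19 [0.6388 0.1033 0.1188] w 0.0379 t 29.3
shift cm [-0.03  9.18  0.29] rv [ 0.002 -0.003 -0.001]
```

Request:
{"fn": "play_rows", "kwargs": {"moves": "0.3 0 5 0.2 0 0 0;0.3 0 8.3 0.2 0 0 0;0.3 0 9.2 0.2 0 0 0;0.3 0 9.2 0.2 0 0 0;0.3 0 9.2 0.2 0 0 0"}}

```text
time_s: 29.92
tool_pos: [0.6402, 0.107, 0.0283]
tool_rot: [0.703, -0.703, 0.074, -0.075]
ft_force: [0.1, 0.2, -1.1]
width: 0.0378
```

Request:
{"fn": "play_rows", "kwargs": {"moves": "0.5 0 0 0 0 0 0;0.8 0 0 0 0 0 0;0.8 0 0 0 0 0 0;0.8 0 -5 0 0 0 0;0.8 0 -10 0 0 0 0;0.8 0 -15 0 0 0 0;0.8 0 -15 0 0 0 0"}}

```text
time_s: 30.8
tool_pos: [0.6423, 0.1087, 0.1822]
tool_rot: [0.704, -0.702, 0.071, -0.077]
ft_force: [0.2, -0.7, -1.2]
width: 0.0753
```

```bash
python3 go.py .62 .05 .24 0
```

```text
cur yaw -12.03 [0.6423 0.1087 0.1822] w 0.0753 t 30.8
shift cm [-0.91 -5.81 -6.18] rv [-0.003 -0.21   0.009]
```

Request:
{"fn": "play_rows", "kwargs": {"moves": "0.8 -8.3 -4 -8.9 0 -0.21 0;0.8 -8.3 -4 -8.9 0 -0.21 0;0.8 -8.3 -4 -8.9 0 -0.21 0;0.8 -8.3 -4 -8.9 0 -0.21 0;0.8 -8.3 -4 -8.9 0 -0.21 0"}}

```text
time_s: 31.42
tool_pos: [0.5403, 0.0392, 0.2167]
tool_rot: [0.707, -0.707, -0.0, 0.001]
ft_force: [0.6, -0.5, -1.2]
width: 0.075
```

Run:
```python
from m import *
W=read_camera("wrist");pickle.dump(W,open("w9.pkl","wb"));cv2.imwrite("pics/w9.png",W["pixels"])
T=read_camera("top");cv2.imwrite("pics/t9.png",cv2.resize(T["pixels"][70:240,170:510],None,fx=2.3,fy=2.3,interpolation=2))
```

```text
(no output)
```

View pics/w9.png

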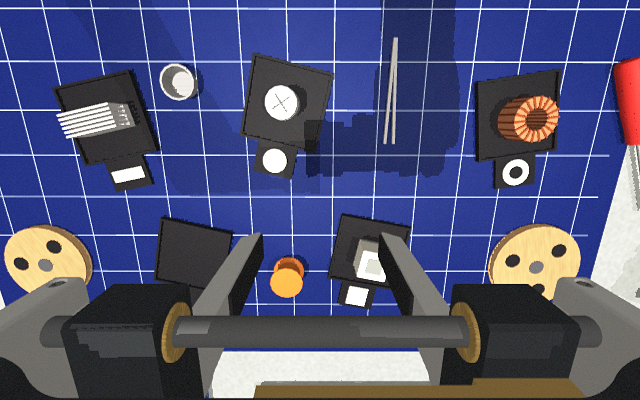

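All four stand upright in the right trays and the spare is empty (195,252). A numeric check of the offsets follows.

Run:
```python
from m import *
W=pickle.load(open("w9.pkl","rb"));h=cv2.cvtColor(W["pixels"],cv2.COLOR_BGR2HSV)
C=dict(disc=(.4435,-.0026),ring=(.457,.280),bar=(.4612,-.2214),square=(.639,.106))
def rep(n,X): print(n,X.round(4),"offset mm",((X[:2]-C[n])*1e3).round(1))
for n,z,vm in (("disc",.054,170),("bar",.042,170),("square",.046,215)):
    k=quad(W,C[n],z,vmin=vm); r=cv2.minAreaRect(k); print(np.round(r[0],1),np.round(r[1],1)); rep(n,onz(W,r[0],z))
m=((h[...,0]<25)&(h[...,1]>80)&(h[...,2]>150)); p=proj(W,[*C["ring"],.04])
for a,c,l,s in blobs(m,200,3000):
    if np.linalg.norm(c-p)<40: print(s); k=cv2.findContours(l.astype(np.uint8),0,1)[0][0]; rep("ring",onz(W,cv2.minEnclosingCircle(k)[0],.04))
```

```text
[280.5 102. ] [34. 31.]
disc [ 0.4425 -0.0029  0.054 ] offset mm [-1.  -0.3]
[ 85.5 118. ] [ 3.2 50.9]
bar [ 0.4592 -0.2211  0.042 ] offset mm [-2.   0.3]
[372.8 265.8] [28.6 27.5]
square [0.6378 0.1059 0.046 ] offset mm [-1.2 -0.1]
[ 513   96   47   47 1217]
ring [0.4588 0.2806 0.04  ] offset mm [1.8 0.6]
```

View pics/t9.png

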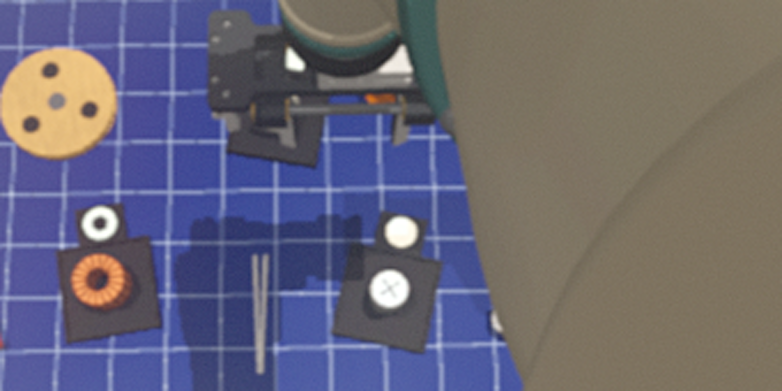

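```bash
python3 -c "
from station import finish_job;print(finish_job())"
```

```text
the job is handed in; nothing more can be done
None
```

The job is handed in: all four components now stand in their own trays, and the bare-tab tray is empty. It took about 31 s of the 128 s.

I put the relay in the bare-tab tray first. Then I moved the coil to the ring tray, the heat sink to the bar tray, the capacitor to the disc tray, and finally the relay to the square tray. No component was set down on the bench, and the look-alikes were not touched.

**Last wrist-camera check:** all four were upright in the right trays, with the gripper clear above them. Measured offsets from the tray centres:

| Component | Tray | Offset |
|---|---|---|
| Capacitor | disc | about 1 mm |
| Relay | square | about 1 mm |
| Coil | ring | about 2 mm |
| Heat sink | bar | about 2 mm |

- **Weaker figures:** The heat sink figure is rough, because the colour mask caught only one fin (51 x 3 pixels). The relay was partly hidden by a finger.
- **Top view:** It confirmed the coil and capacitor. The arm hid the bar and bare-tab trays and most of the square tray, so those rest on the wrist view alone.
- **Heights:** These were checked mainly by comparing apparent size with the stated dimensions. Only the relay also had a side-view check.

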